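# Load a violin neck in the peg-hole borer and hold it at the click

### The job

Take the maple violin neck from the bench and lay it gently in the nest of the boring machine's carriage, while the carriage stands at its loading end: flat face down between the four wooden locating blocks, heel up to the end stop, scroll pointing along the rail towards the boring bits. Let go of it, take the carriage by its black hand knob and slide it along the rail until you feel the spring ball click into its notch, so that the peg box stands in front of the four bits. Finish still gripping the knob, with the carriage resting in the notch, as if holding it there for the boring; leave the other things on the bench where they lie.

Things in the scene. Friction and masses are not known exactly. Their poses are not given: they have to be found in the camera images.
- neck_grip (a point): Centre of the shaft of the loose maple violin neck, half-way up. The shaft is a bar 130 mm long, 30 mm wide, 22 mm high, lying flat face down; this point is 11 mm above its underside. x runs along the neck towards the scroll, z is up. The bar's sides are free for the fingers up to 40 mm either way along x.
- nest_seat (a point): Where neck_grip comes when the neck is seated: on the carriage, midway between the locating blocks, 11 mm above the carriage plate on which the neck lies (the plate's top is 48 mm above the bench). z is up; -y points along the rail towards the bits, and the seated neck's x axis (scroll) must point along this -y.
- knob_grip (a point): Middle of the cylindrical grip of the carriage's upright black hand knob, 26 mm in diameter; the full width reaches from 16 mm below to 14 mm above this point, the top is 21 mm above it, the plate 36 mm below. It stands on an ear on the robot's side of the carriage (at x = -90, y = +20, z = +25 mm in the axes of nest_seat) and moves with it.
- carriage (a joint): Travel along the rail in m: 0 at the loading end, growing towards the bits (-y of nest_seat), limit 0.15. Starts at 0 to 0.02. Friction about 1 N or less. One notch, between 0.07 and 0.13, differs from start to start. Within 4 mm of it the ball pulls the carriage to its middle with up to 6 N (it centres itself if the knob is let go); pushing on past it takes 5 to 7 N.
- detent_ball (a joint): How far the sprung 12 mm steel ball under the carriage's plunger is pressed up, in m: about 0.0027 while it rides on the steel index bar beside the rail, about 0.0003 when it has dropped into the bar's notch. With the ball in the notch the middle of the peg box (x = +103 mm of the neck) is opposite the middle of the four bits.
- neck: The same neck (about 160 g); origin under the middle of the shaft on its flat underside, axes as neck_grip. Along x: heel, 32 mm wide, 44 mm high, from -65 to its square end at -93 mm; peg box climbing from +65 to +140 mm, 26 to 21 mm wide; round scroll, 42 mm wide, top 50 mm up, ending at +170 mm. Centre of mass at about x = +28 mm.
- nest: Locating blocks and end stop fixed on the carriage plate; origin on the plate, 11 mm under nest_seat, same axes. Two pairs of blocks, 18 mm high, at y = -48 and +48 mm, each 24 mm long; the channel between a pair is 34 mm wide; 72 mm of free length between the pairs for the fingers. End stop 32 mm high, face at y = +97 mm: 4 mm beyond the heel of a neck at nest_seat.
- knob: The hand knob on its stud, fixed to the carriage; origin 36 mm below knob_grip.
- fingerboard: Bystander: loose black fingerboard, 270 x 42 x 12 mm, lying flat. It and the neck may lie on either side of the machine.
- gouge: Bystander: loose gouge with a wooden handle, 280 mm long, up to 28 mm high, lying between the robot and the machine.
- spool_clamp_a: Bystander: loose spool clamp, 32 mm across, 76 mm tall, standing.
- spool_clamp_b: Bystander: a second loose spool clamp, the same.
- thumb_plane: Bystander: small loose steel plane, 100 x 36 x 44 mm.

How it is judged:
By the outcome, as a careful person would: the job done as asked, in the order asked, and still so for the second after the job is handed in, while the arm keeps its last pose, push and grip.
It also fails if it takes over 64 s, if anything falls off the work surface, if the arm or the gripper's body presses on something with over 40 N, if the wrist force passes 120 N, or if a joint passes its speed limit or range.

### The arm

A 6-joint arm with a two-finger parallel gripper is mounted at the origin on the work surface. World frame = base frame: x ahead of the robot, y to its left, z up, the work surface at z = 0. Lengths are in mm, angles in rad, forces in N, time in s.
With the tool pointing down it reaches from about 275 to 825 mm from the base axis. Payload 5.2 kg.
Tool frame: the origin (TCP) lies at the very end of the fingers, on their centre line; the grasp point (between the pads) lies 19 mm behind it; z points along the fingers, y is the direction in which the jaws open and shut (so a half turn about z gives the same grasp; the last joint's range is limited). The gripper opens to 93 mm and grips with 3 to 60 N. Pads are 15 mm wide; open, the fingers measure 128 mm over their backs; the gripper's body (75 mm by 188 mm) begins 65 mm behind the grasp point.
Start: joints at [-0.203, 0.259, 1.535, -0, 1.348, -0.203], TCP at [550.004, 0.023, 184.253] pointing down, gripper open.
Joint ranges: [-3.14, 3.14], [-0.91, 2.08], [0.19, 2.58], [-1.22, 4.36], [0.22, 2.71], [-3.12, 3.12]. Speed limits (rad/s): [2.57, 2.57, 3.14, 3.14, 3.14, 3.14].

### API

Orientations are given as [roll, pitch, yaw] about the fixed x, y, z axes, in that order (R = Rz(yaw) Ry(pitch) Rx(roll)).
In Python, from bench import robot gives the robot as it stands. The module is installed in compiled form; this text tells all that it offers. Calls block until the motion is done:
- robot.move_ptp(position, orientation): joint-space move of the TCP to a pose.
- robot.move_linear(position, ori=None, speed=150, f_stop=None): straight line of the TCP; ori=None keeps the orientation; speed is the mean speed in mm/s. With f_stop (N) it stops when the force on the tool has changed by that much, and returns True; else False.
- robot.move_j(angles): joint-space move.
- robot.move_gripper(opening): opening from 0.0 (shut) to 1.0 (fully open); the grip force is fixed at half the most; returns when the fingers have stopped.
- robot.sleep(seconds).
- robot.inverse_kinematics(position, orientation): joint angles nearest the present ones, or None.
- robot.get_image(name): name is "scene" or "side" or "wrist"; returns a dict with "img" (480x640x3 uint8, blue, green, red), "fovy" (degrees; the focal length in pixels is half the picture's height over the tangent of half this angle, whatever the lens; pixels are square), "cx", "cy" (the principal point, pixels), "k1" (the pictures are not rectified: a ray, as slopes to the right and down, at radius r is drawn at 1 + k1 r^2 times it, then the intrinsics apply), "eye" and "orientation" of the camera in the world. Camera axes: x right, y down, z forward; pixel columns grow to the right and rows downward; lengths in mm; the calibration is good to about 2 mm. A picture is of the moment at which its call begins. There is no depth.
A pose or a line that the arm cannot do raises robot.MotionError and nothing moves.
- robot.hand_in(): hands the job in, once; it reports no verdict.
Readings, each from a call of its own:
- robot.current_t(): time.
- robot.current_qpos(): joint angles.
- robot.current_joint_vel(): joint speeds.
- robot.current_joint_efforts(): joint torques, N m.
- robot.current_tcp_pos(): TCP position.
- robot.current_eef_rot(): TCP orientation.
- robot.current_contact_force(): force on the tool from outside, world axes, zero at the start.
- robot.current_ft_torque(): the same for the moment, N m.
- robot.current_gripper_width(): opening from 0.0 (shut) to 1.0 (fully open).
Only numpy, scipy, OpenCV 4.12 (cv2) and the standard library are available. Lean on these libraries where they do the work, as an engineer would, in place of code of your own. Each camera call takes 0.05 s, during which the arm holds its last target. There are 200 camera calls.

## Working session

There is one attempt and no reset: what is moved stays moved. The work goes in short steps, each a Python script; the robot and the scene stay as the last script left them, time stands still between calls to the robot, and variables do not carry over. Pictures are saved under pics/ and viewed, about 8 in all and at most 12, crops included, and the job is handed in when it is done.

```bash
mkdir -p pics; cat > h.py <<'E'
import numpy as np, cv2
from scipy.spatial.transform import Rotation as R
from bench import robot
def cam(n,save=None):
    d=robot.get_image(n)
    if save: cv2.imwrite('pics/'+save,d['img'])
    return d
def meta(d): return {k:(np.array(v).round(4).tolist() if k!='img' else 0) for k,v in d.items() if k!='img'}
def Rm(d):
    o=np.array(d['orientation'],float)
    return R.from_euler('xyz',o).as_matrix() if o.size==3 else o.reshape(3,3)
def f(d): return 240/np.tan(np.radians(d['fovy'])/2)
def ray(d,u,v):
    p=np.array([(u-d['cx'])/f(d),(v-d['cy'])/f(d)]); q=p.copy()
    for _ in range(30): q=p/(1+d['k1']*(q@q))
    return Rm(d)@np.array([q[0],q[1],1.])
def px2w(d,u,v,z):
    r=ray(d,u,v); e=np.array(d['eye'],float); return e+r*(z-e[2])/r[2]
def w2px(d,P):
    c=Rm(d).T@(np.array(P,float)-np.array(d['eye'],float)); s=c[:2]/c[2]
    s=s*(1+d['k1']*(s@s)); return s*f(d)+[d['cx'],d['cy']]
E
python3 - <<'E'
from h import *
import pickle
D={}
for n in ['scene','side','wrist']:
    D[n]=cam(n,n+'0.png'); print(n,meta(D[n]))
pickle.dump(D,open('d0.pkl','wb'))
print(robot.current_t(),robot.current_eef_rot(),robot.current_gripper_width())
E
```

```text
scene {'fovy': 43.7781, 'cx': 311.2665, 'cy': 233.7, 'k1': -0.0715, 'eye': [1520.1501, 760.7315, 1151.9319], 'orientation': [-2.2775, -0.0206, 2.2428]}
side {'fovy': 42.7409, 'cx': 324.8448, 'cy': 230.4806, 'k1': -0.1285, 'eye': [20.4832, -1113.0807, 1180.0481], 'orientation': [-2.2962, 0.0011, -0.4421]}
wrist {'fovy': 70.5496, 'cx': 324.3777, 'cy': 241.8638, 'k1': -0.0083, 'eye': [549.047, 77.5165, 383.4233], 'orientation': [2.8615, 0.0009, -0.0008]}
0.15 [-3.14020514e+00 -2.94052758e-04  1.57077339e+00] 0.9941470076689929
```

View pics/scene0.png

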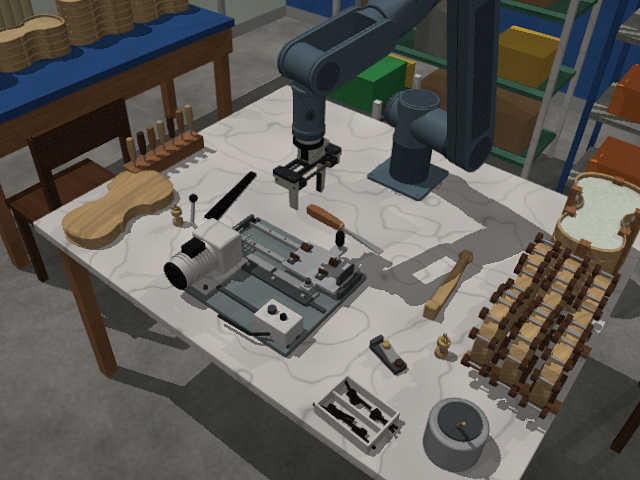

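View pics/side0.png

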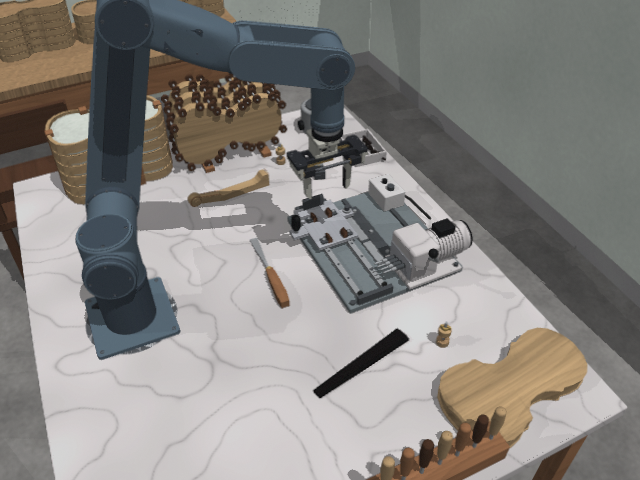

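Scene view: the neck lies on the machine's +y side, heel about (430,310), scroll about (465,255). In the side view the scroll is at (195,200) and the heel at (265,180). The nest is around scene (320,270) and the knob at (340,238).

```bash
python3 - <<'E'
from h import *
import pickle
D=pickle.load(open('d0.pkl','rb')); s=D['scene'];t=D['side']
print('heel',px2w(s,432,306,44),px2w(t,264,178,44))
print('scroll',px2w(s,465,257,50),px2w(t,194,199,40))
print('shaft',px2w(s,446,288,22),px2w(t,236,190,22))
print('knob',px2w(s,340,232,105),px2w(t,297,220,105))
E
python3 - <<'E'
from h import *
# look at neck and nest from above
import pickle
s=pickle.load(open('d0.pkl','rb'))['scene']
n=px2w(s,446,288,22)
robot.move_ptp([n[0]-20,n[1]-77,260],[3.1416,0,1.5708])
d=cam('wrist','w1.png'); pickle.dump(d,open('w1.pkl','wb')); print(meta(d),robot.current_tcp_pos())
E
```

```text
heel [514.70684507 379.79377021  44.        ] [501.93220292 347.84342507  44.        ]
scroll [301.7198122  361.19907194  50.        ] [276.11945585 346.08918011  40.        ]
shaft [413.94809563 368.74085608  22.        ] [410.82291913 355.75466649  22.        ]
knob [491.41603663  69.62649588 105.        ] [488.43812043  53.93297671 105.        ]
{'fovy': 70.5496, 'cx': 324.3777, 'cy': 241.8638, 'k1': -0.0083, 'eye': [393.8324, 368.6586, 459.4665], 'orientation': [2.8606, -0.0005, -0.0016]} [394.6241284  290.88304943 259.53245764]
```

View pics/w1.png

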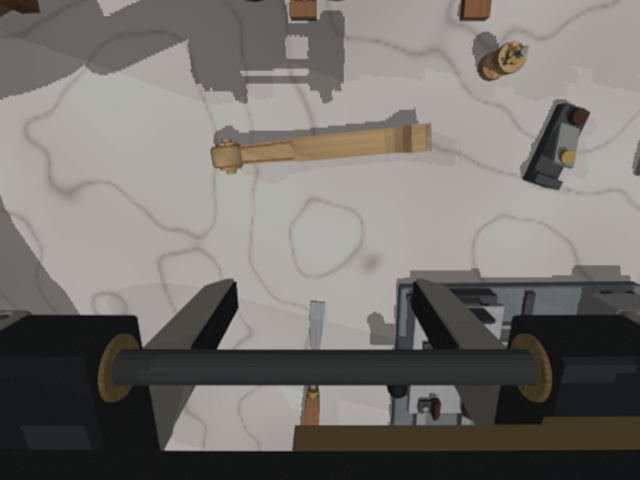

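Neck in the wrist view: scroll at (227,155), heel end at (431,137). Next I'll look at the nest from above and view both as crops.

```bash
python3 - <<'E'
from h import *
import pickle
d=pickle.load(open('w1.pkl','rb'))
print(px2w(d,227,155,48),px2w(d,431,137,44))
c=cv2.resize(d['img'][110:185,200:440],None,fx=3.3,fy=3.3,interpolation=cv2.INTER_CUBIC)
robot.move_ptp([560,-30,260],[3.1416,0,1.5708])
e=cam('wrist','w2.png'); pickle.dump(e,open('w2.pkl','wb')); print(meta(e),robot.current_tcp_pos())
cv2.imwrite('pics/neckcrop.png',c)
E
```

```text
[279.45994321 356.46358406  48.        ] [519.03777717 376.44795237  44.        ]
{'fovy': 70.5496, 'cx': 324.3777, 'cy': 241.8638, 'k1': -0.0083, 'eye': [559.0328, 48.2544, 459.9898], 'orientation': [2.8618, -0.0007, -0.0002]} [559.79397827 -28.73742019 260.14237001]
```

View pics/neckcrop.png

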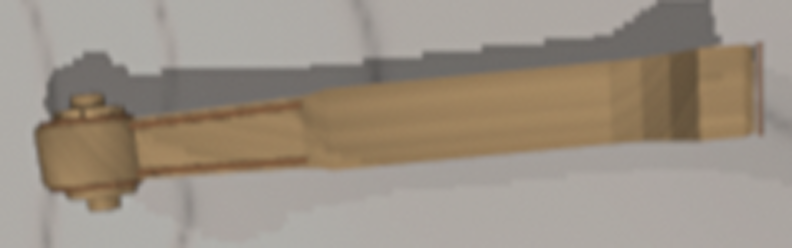

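View pics/w2.png

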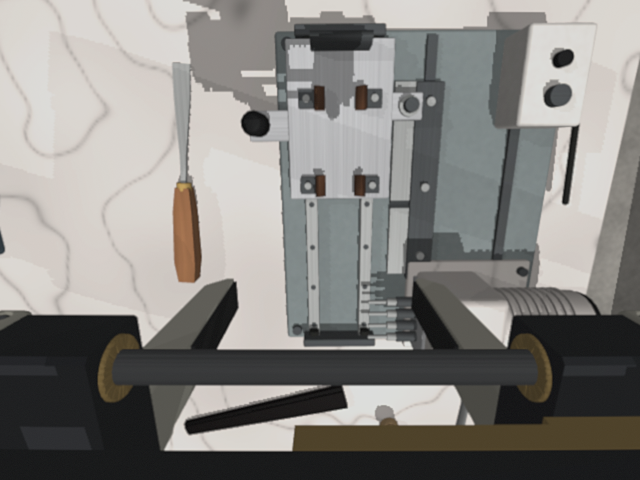

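Nest from above: knob top at (256,123), blocks at about (319,97), (362,97), (320,185), (360,185), rail running towards −y. I'll take an enlarged crop to measure it.

```bash
python3 - <<'E'
import cv2
i=cv2.imread('pics/w2.png')[15:205,235:435]
cv2.imwrite('pics/c2.png',cv2.resize(i,None,fx=3,fy=3,interpolation=cv2.INTER_CUBIC))
E
```

```text
(no output)
```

View pics/c2.png

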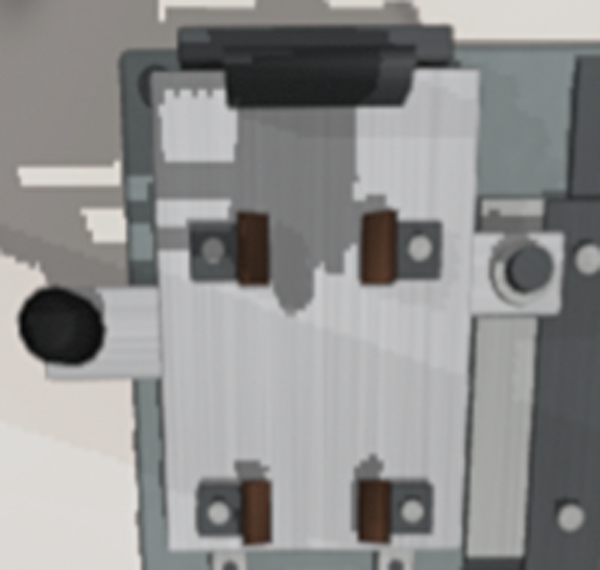

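```bash
python3 - <<'E'
from h import *
import pickle
from scipy.optimize import least_squares
d=pickle.load(open('w1.pkl','rb')); C=lambda u,v:(u/3.3+200,v/3.3+110)
a=px2w(d,*C(320,130),18);b=px2w(d,*C(610,102.5),18);h=px2w(d,*C(762,88.5),44);s=px2w(d,*C(36,155),28);sc=px2w(d,*C(95,153.5),28)
yaw=np.arctan2(*(s-h)[1::-1]); yw2=np.arctan2(*(a-b)[1::-1])
print('shaft',a,b,'heel',h,'scroll end',s,sc,'len',np.linalg.norm((s-h)[:2]),'yaw',yaw,yw2)
ux=np.array([np.cos(yw2),np.sin(yw2)])
print('grip from heel',h[:2]+93*ux,'from scroll',s[:2]-170*ux)
print('peg start',px2w(d,*C(305,130),22),'heelstart',px2w(d,*C(610,102),22),px2w(d,*C(640,100),30))
e=pickle.load(open('w2.pkl','rb')); K=lambda u,v:np.array((u/3+235,v/3+15))
obs=[((270,285),(-17,36,0)),((361,285),(17,36,0)),((271,543),(-17,-60,0)),((358,543),(17,-60,0)),((252,211),(-20,60,18)),((380,211),(20,60,18))
 ,((255,480),(-22,-36,18)),((375,480),(22,-36,18))]
def proj(p,X):
    c,s=np.cos(p[2]),np.sin(p[2]); return w2px(e,[p[0]+c*X[0]-s*X[1],p[1]+s*X[0]+c*X[1],48+X[2]])
r=least_squares(lambda p:np.ravel([proj(p,X)-K(*u) for u,X in obs]),[575,95,0])
print('nest',r.x); print(np.array([(proj(r.x,X)-K(*u))*3 for u,X in obs]).round(1).tolist())
for z in (50,36): print('knob ctr crop px',(proj(r.x,(-90,20,z))-[235,15])*3, 'obs ~ (58,322)@50')
print('stop',[((proj(r.x,(x,97,z))-[235,15])*3).round() .tolist() for x in(-20,20) for z in (0,32)])
E
```

```text
shaft [359.62684686 362.1999416   18.        ] [469.57817445 372.1025981   18.        ] heel [518.91392452 376.65189001  44.        ] scroll end [253.79977221 353.56660098  28.        ] [275.96633202 354.0492195   28.        ] len 266.1173506671905 yaw -3.0547349517385975 -3.0517709928363277
grip from heel [426.28883114 368.30970349] from scroll [423.11445904 368.81575913]
peg start [354.27777698 362.26956164  22.        ] heelstart [468.88340913 372.25134652  22.        ] [478.52155007 372.88477966  30.        ]
nest [5.77204177e+02 4.94658300e+01 8.75908136e-03]
[[-0.4, 1.9], [-1.8, 1.1], [0.7, -3.4], [-2.4, -4.2], [8.7, -0.6], [-6.9, -1.7], [3.3, 3.6], [-1.5, 2.6]]
knob ctr crop px [ 53.55630456 325.49720085] obs ~ (58,322)@50
knob ctr crop px [ 61.63825127 327.86850721] obs ~ (58,322)@50
stop [[260.0, 108.0], [259.0, 83.0], [370.0, 107.0], [379.0, 82.0]]
```

Nest fit: (577, 49.5), yaw about 0.5°. The knob and stop reprojections agree with it. The neck grip point is about (424.7, 368.5) and the measured length is 266 mm against 263. I'll grasp 20 mm towards the scroll, closer to the centre of mass.

```bash
python3 - <<'E'
from h import *
import pickle
e=pickle.load(open('w2.pkl','rb')); K=lambda u,v:(u/3+235,v/3+15)
p=[px2w(e,*K(u,v),48) for u,v in((152,70),(480,70),(168,550),(463,550))]
m1=(p[0]+p[1])/2;m2=(p[2]+p[3])/2; print(np.round(p,1).tolist(),m1,m2,(m1-m2)[:2],'yaw',-(m1-m2)[0]/(m1-m2)[1])
g=np.array([404.8,366.6]); o=[3.1416,0,0.0886]
robot.move_ptp([*g,110],o)
print(robot.move_linear([*g,4],speed=100,f_stop=15),robot.current_tcp_pos())
robot.move_gripper(0.0); print('w',robot.current_gripper_width()*93)
robot.move_linear([*g,45],speed=60)
print(robot.current_contact_force(),robot.current_ft_torque())
robot.move_linear([*g,170],speed=150)
ny=0.0087; x,y=577.2,49.5
o=[3.1416,0,1.5708+ny]
robot.move_ptp([x+20*ny,y-19,170],o)
robot.move_linear([x+20*ny,y-19,100],speed=100)
d=cam('wrist','w3.png'); pickle.dump(d,open('w3.pkl','wb'))
print(robot.current_tcp_pos(),robot.current_t(),robot.current_gripper_width()*93)
E
```

```text
[[517.5, 158.7, 48.0], [635.7, 158.8, 48.0], [518.6, -14.9, 48.0], [638.5, -14.9, 48.0]] [576.58668744 158.73736313  48.        ] [578.55721414 -14.91301295  48.        ] [ -1.9705267  173.65037609] yaw 0.011347667339692596
False [405.30821774 366.90607874   4.60246726]
w 0.5524186816942399
[-0.82170306  0.28191086 -0.91708659] [0.09395237 0.06755675 0.0023535 ]
[578.0277379   30.43906693 100.79643153] 12.0917 0.4522839903027141
```

View pics/w3.png

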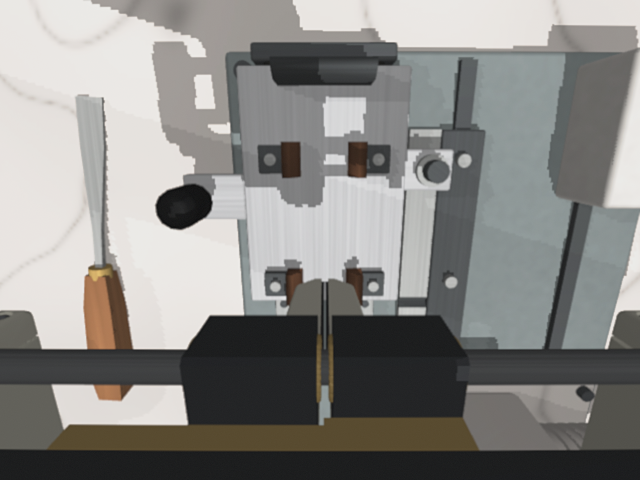

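The gripper shut on nothing and the neck isn't in the hand. I'll look at the neck again.

```bash
python3 - <<'E'
from h import *
import pickle
robot.move_gripper(1.0)
robot.move_linear([578,30,170],speed=200)
robot.move_ptp([394,291,200],[3.1416,0,1.5708])
d=cam('wrist','w4.png'); pickle.dump(d,open('w4.pkl','wb'));print(meta(d),robot.current_tcp_pos(),robot.current_t())
s=cam('scene'); pickle.dump(s,open('s4.pkl','wb')); t=cam('side'); pickle.dump(t,open('t4.pkl','wb'))
a=cv2.resize(d['img'][90:210,160:480],None,fx=2.5,fy=2.5,interpolation=cv2.INTER_CUBIC)
b=cv2.resize(s['img'][235:335,400:510],None,fx=2.9,fy=2.9,interpolation=cv2.INTER_CUBIC)
c=cv2.resize(t['img'][150:230,170:300],None,fx=3,fy=3,interpolation=cv2.INTER_CUBIC)
o=np.zeros((600,800,3),np.uint8); o[:300]=a; o[305:305+b.shape[0],:b.shape[1]]=b[:295]; o[305:305+c.shape[0],400:400+c.shape[1]]=c
cv2.imwrite('pics/m4.png',o)
E
```

```text
{'fovy': 70.5496, 'cx': 324.3777, 'cy': 241.8638, 'k1': -0.0083, 'eye': [393.9724, 367.9867, 399.3515], 'orientation': [2.8606, -0.0004, -0.0014]} [394.8056867  290.21105579 199.52259966] 15.3333
```

View pics/m4.png

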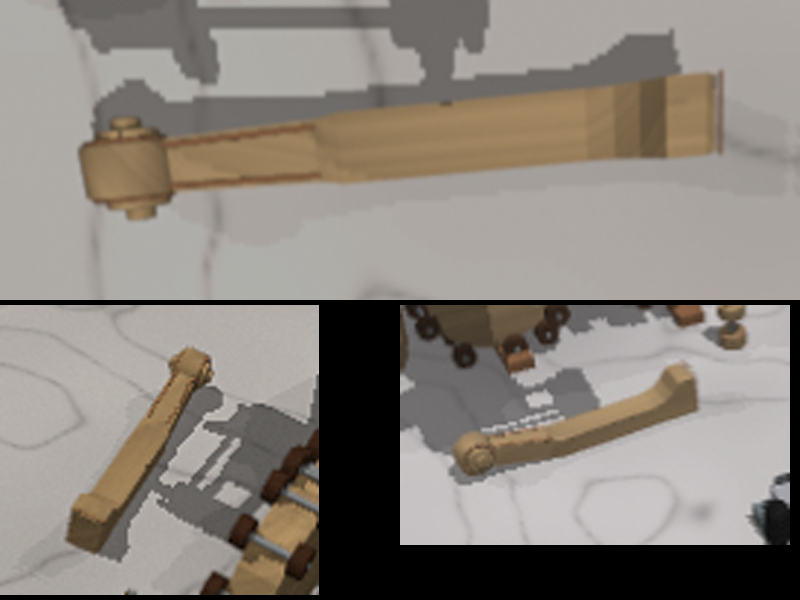

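```bash
python3 - <<'E'
from h import *
import pickle
d=pickle.load(open('w4.pkl','rb')); C=lambda u,v:(u/2.5+160,v/2.5+90)
a=px2w(d,*C(330,147.5),18);b=px2w(d,*C(585,123.5),18);h=px2w(d,*C(721,112),44);s=px2w(d,*C(79,172),28)
yaw=np.arctan2(*(s-h)[1::-1]); yw2=np.arctan2(*(a-b)[1::-1]);ux=np.array([np.cos(yw2),np.sin(yw2)])
print(a,b,h,s,yaw,yw2,'grip',h[:2]+93*ux,s[:2]-170*ux, 'mark',px2w(d,*C(445,103),11))
g=np.array([404.8,366.6]); o=[3.1416,0,0.0886]
robot.move_ptp([*g,90],o)
print(robot.move_linear([*g,2.5],speed=100,f_stop=15),robot.current_tcp_pos(),robot.current_eef_rot(),robot.current_contact_force())
p=cam('wrist','w5.png')['img']
for w in (.4,.3,0):
    robot.move_gripper(w); print(w,robot.current_gripper_width()*93,robot.current_contact_force(),robot.current_tcp_pos())
q=cam('wrist','w6.png')['img']; q2=cam('scene','s6.png')['img']
o=np.zeros((600,800,3),np.uint8); o[:300,:400]=cv2.resize(p,(400,300)); o[:300,400:]=cv2.resize(q,(400,300)); o[300:,:400]=cv2.resize(q2[220:340,380:540],(400,300))
cv2.imwrite('pics/m6.png',o); print(robot.current_t())
E
```

```text
[359.00400037 362.81640197  18.        ] [469.14706752 372.67315157  18.        ] [518.29308187 376.76665771  44.        ] [252.6216708  353.13656819  28.        ] -3.052881302953673 -3.0523399855780697 grip [425.66325684 368.47717554] [421.94500688 368.28938506] mark [409.00503494 381.37868634  11.        ]
False [405.3218471  366.91441592   3.07854789] [-3.14107250e+00 -1.07091534e-03  8.86847956e-02] [-0.05527167 -0.89028414 -0.12993394]
0.4 37.15949699440232 [-0.20609235  0.98739325 -0.05982829] [404.79599456 366.57864565   2.49709697]
0.3 27.93462150457274 [ 0.05077712 -0.21498027 -0.08448918] [404.78970919 366.61003212   2.50035425]
0 0.1450943409863491 [ 0.78384288 -0.63805897  0.10423667] [404.80538672 366.59202951   2.4844208 ]
20.1083
```

View pics/m6.png

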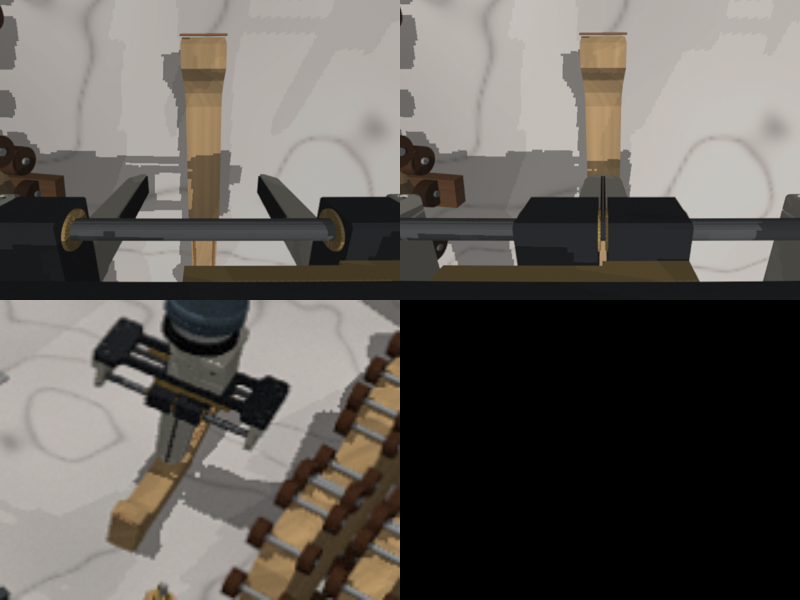

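```bash
python3 - <<'E'
from h import *
import pickle
e=pickle.load(open('w2.pkl','rb'))
for dz in (0,19,40): print(dz,[w2px(e,[559.8+x,-28.7,260.1+dz]).round(1).tolist() for x in(-64,-46.5,46.5,64)])
s=cam('scene')
for z in (2.5,22,30,40,50): print(z,w2px(s,[404.8,366.6,z]).round(1), ((w2px(s,[404.8,366.6,z])-[380,220])*2.5+[0,300]).round())
print(w2px(s,[425,368.4,22]).round(1),w2px(s,[518,376.5,0]).round(1),robot.current_tcp_pos(),robot.current_qpos())
E
```

```text
0 [[223.7, 271.7], [251.5, 271.7], [399.3, 271.7], [427.1, 271.6]]
19 [[214.3, 283.6], [244.7, 283.6], [406.3, 283.6], [436.7, 283.5]]
40 [[201.7, 299.7], [235.6, 299.7], [415.8, 299.6], [449.6, 299.5]]
2.5 [445.7 290.8] [164. 477.]
22 [447.  285.7] [167. 464.]
30 [447.5 283.6] [169. 459.]
40 [448.1 281. ] [170. 452.]
50 [448.7 278.3] [172. 446.]
[443.9 290.3] [427.6 317.8] [404.77734745 366.5908224    2.49147716] [5.31624019e-01 4.40445424e-01 1.76616431e+00 1.27631452e-06
 9.35017388e-01 2.01378440e+00]
```

Projecting the calibration into the scene and wrist pictures puts the real fingertips about 25–30 mm behind the reported TCP, above the 22 mm shaft. I'll measure this by touching the bare bench gently.

```bash
python3 - <<'E'
from h import *
robot.move_linear([404.8,366.6,30],speed=150)
robot.move_linear([404.8,310,30],speed=200)
robot.move_linear([404.8,310,5],speed=100)
f0=robot.current_contact_force()
print(robot.move_linear([404.8,310,-40],speed=40,f_stop=5),robot.current_tcp_pos(),f0,robot.current_contact_force(),robot.current_t())
E
```

```text
True [404.47258214 309.80631467 -34.11574443] [-1.3810416   0.36816132 -0.59996366] [-0.62619586 -0.07030852  5.7127471 ] 22.225
```

The bench touch came at a reported z of −34, so the real fingertips are 34 mm behind the stated TCP. The camera sizes check out, so the tool length is what's off. Regrasping with that offset.

```bash
python3 - <<'E'
from h import *
import pickle
OFF=34
robot.move_linear([404.8,310,60],speed=250)
robot.move_gripper(1.0)
g=np.array([404.8,366.6]); o=[3.1416,0,0.0886]
robot.move_linear([*g,50],speed=200)
print(robot.move_linear([*g,2-OFF],speed=100,f_stop=8),robot.current_tcp_pos())
robot.move_gripper(0.0); w=robot.current_gripper_width()*93; print('w',w)
if w<20: raise SystemExit('miss')
robot.move_linear([*g,40],speed=100)
f=robot.current_contact_force(); print(f,robot.current_gripper_width()*93)
robot.move_linear([*g,90],speed=200)
ny=0.010; x,y=577.2,49.5
o=[3.1416,0,1.5708+ny]
robot.move_ptp([x+19*ny,y-19,90],o)
robot.move_linear([x+19*ny,y-19,48],speed=100)
robot.sleep(.2)
d=cam('wrist','w7.png'); pickle.dump(d,open('w7.pkl','wb'))
s=cam('scene'); pickle.dump(s,open('s7.pkl','wb'))
print(meta(d),robot.current_tcp_pos(),robot.current_t(),robot.current_gripper_width()*93)
out=np.zeros((600,800,3),np.uint8)
out[:480,:440]=cv2.resize(d['img'][0:320,170:463],(440,480),interpolation=cv2.INTER_CUBIC)
out[:360,440:]=cv2.resize(s['img'][190:310,260:380],(360,360),interpolation=cv2.INTER_CUBIC)
cv2.imwrite('pics/m7.png',out)
E
```

```text
False [405.33621461 366.77853573 -31.45768779]
w 29.506130145867683
[ 0.15509254  0.26557414 -1.90281459] 29.817348654340435
{'fovy': 70.5496, 'cx': 324.3777, 'cy': 241.8638, 'k1': -0.0083, 'eye': [576.2503, 107.9418, 248.7278], 'orientation': [2.861, -0.0024, 0.0092]} [577.85570097  30.43356826  48.64079741] 30.6333 29.55503464235493
```

View pics/m7.png

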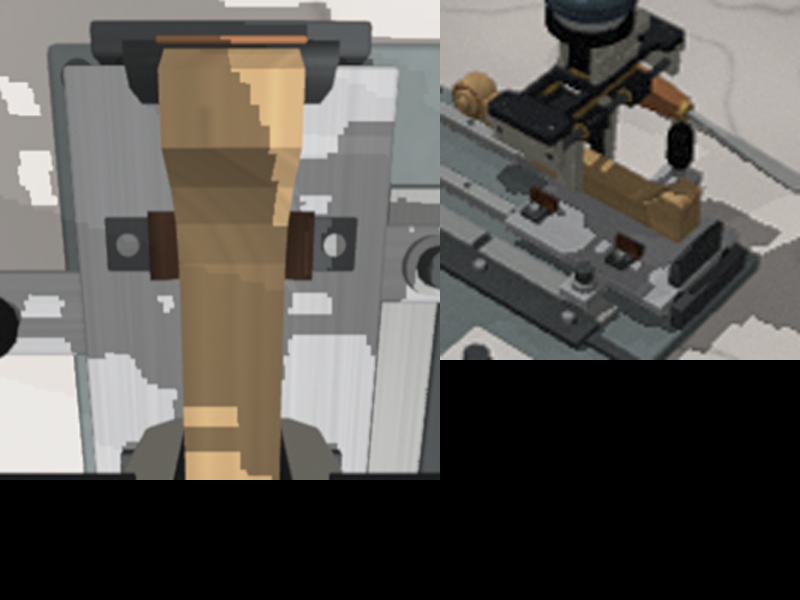

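```bash
python3 - <<'E'
from h import *
import pickle
d=pickle.load(open('w7.pkl','rb')); k=440/293
C=lambda u,v:(u/k+170,v/1.5)
P=lambda u,v,z:px2w(d,*C(u,v),z).round(1)
U=80.8
print('block ctr: brackets',P(231.5,217,57),'brown',P(230.5,280,48),P(230.5,212,66), 'plate edges',P(231,66,48),P(85,400,48))
print('bolt',P(127.5,244,52),P(334,244,52),(P(127.5,244,52)+P(334,244,52))/2)
print('plate L/R at v66,270',P(64,66,48),P(398,66,48),P(81,300,48),P(381,300,48))
print('neck heel top ctr',P(232,95,U+44),'end',P(231,48,U+44),P(231,38,U+44),P(231,38,U),'shaft',P(232.5,270,U+20),P(232.5,300,U+20),P(232,420,U+20))
print('stop base',P(230,103,48),'stop top',P(230,45,80))
E
```

```text
block ctr: brackets [576.6 107.7  57. ] brown [576.4  83.9  48. ] [576.2 109.3  66. ] plate edges [576.  158.9  48. ] [515.9  33.3  48. ]
bolt [537.5  97.5  52. ] [615.3  98.2  52. ] [576.4   97.85  52.  ]
plate L/R at v66,270 [517.2 158.4  48. ] [634.8 159.6  48. ] [517.3  75.5  48. ] [636.2  76.5  48. ]
neck heel top ctr [576.3 133.7 124.8] end [576.  142.9 124.8] [576.  144.8 124.8] [575.9 157.9  80.8] shaft [576.9  93.1 100.8] [577.   84.4 100.8] [577.2  46.7 100.8]
stop base [575.7 147.   48. ] stop top [575.7 156.3  80. ]
```

The neck is held: 29.5 mm grip and 1.9 N of load. Measured against the blocks it is within about 0.3 mm laterally. The heel is at y≈144, stop face 147. Small correction, then lower gently.

```bash
python3 - <<'E'
from h import *
import pickle
p=np.array([577.1,29.7])
robot.move_linear([*p,36],speed=60)
robot.move_linear([*p,20],speed=50); robot.sleep(.2)
f0=robot.current_contact_force(); print(f0,robot.current_tcp_pos())
r=robot.move_linear([*p,13.5],speed=15,f_stop=3); z=robot.current_tcp_pos(); print(r,z,robot.current_contact_force()-f0)
robot.move_gripper(0.6); print(robot.current_gripper_width()*93,robot.current_contact_force())
robot.move_linear([*p,110],speed=180)
robot.move_ptp([p[0],p[1]-48,150],[3.1416,0,1.5808]); robot.sleep(.1)
d=cam('wrist','w8.png'); pickle.dump(d,open('w8.pkl','wb')); s=cam('scene'); 
print(meta(d),robot.current_t())
out=np.zeros((600,800,3),np.uint8)
out[:600,:440]=cv2.resize(d['img'][0:327,200:440],(440,600),interpolation=cv2.INTER_CUBIC)
out[:360,440:]=cv2.resize(s['img'][190:310,260:380],(360,360),interpolation=cv2.INTER_CUBIC)
cv2.imwrite('pics/m8.png',out)
E
```

```text
[-0.49647165 -0.84264881 -2.44730321] [577.40322281  29.64272175  20.29291404]
True [577.39220289  29.62969409  15.96069904] [0.2737804  1.82571162 5.58565009]
55.78931033857586 [-0.07051804  0.86377991  0.31714419]
{'fovy': 70.5496, 'cx': 324.3777, 'cy': 241.8638, 'k1': -0.0083, 'eye': [575.0269, 59.5709, 348.1128], 'orientation': [2.8625, 0.0026, 0.0088]} 33.8833
```

View pics/m8.png

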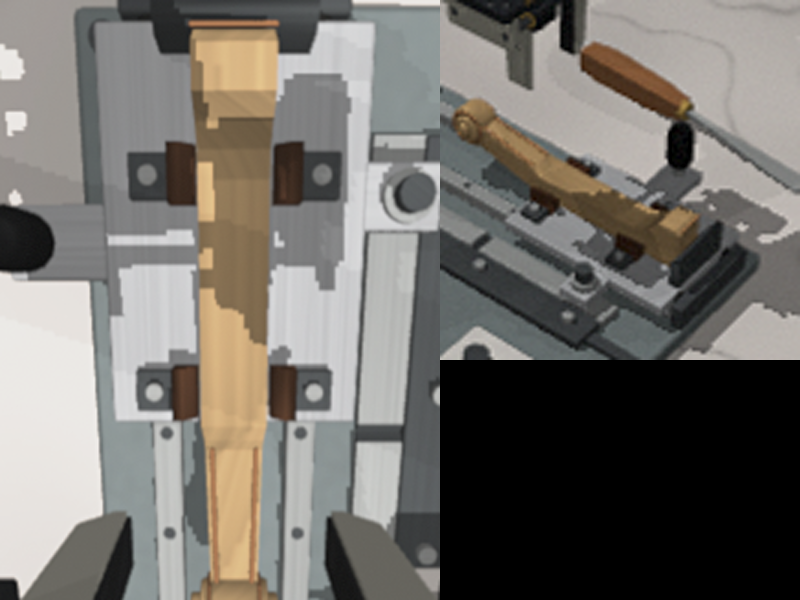

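The neck is seated between the blocks with its heel at the stop. Contact came at z=15.96 against a predicted 16. Next I grip the knob with the jaws along the rail and slide.

```bash
python3 - <<'E'
from h import *
k=np.array([486.7,68.6]); o=[3.1416,0,0.01]
robot.move_gripper(1.0)
robot.move_ptp([*k,110],o)
print(robot.move_linear([*k,31],speed=90,f_stop=8),robot.current_tcp_pos())
robot.move_gripper(0.0); print('w',robot.current_gripper_width()*93,robot.current_contact_force())
u=np.array([0.010,-1.0])
robot.move_linear([*(k+40*u),31],speed=50); robot.sleep(.2)
print(robot.current_contact_force(),robot.current_tcp_pos())
r=robot.move_linear([*(k+132*u),31],speed=30,f_stop=3); print(r,robot.current_tcp_pos(),robot.current_contact_force())
robot.sleep(.3); print(robot.current_tcp_pos(),robot.current_contact_force(),robot.current_gripper_width()*93,robot.current_t())
E
```

```text
False [487.22766518  68.54776171  31.46171562]
w 25.29752383393593 [-0.48975407  0.04784118 -0.50106843]
[ 0.03918945 -3.03829287 -0.76836259] [487.11108814  28.49015906  30.99434778]
True [487.07242349  28.5085886   30.94006853] [ 0.79337423 -0.15600069  5.34291897]
[487.07741043  28.50113421  30.92109339] [-0.38464689  0.77291234  5.15279837] 25.303136622503246 40.0917
```

```bash
python3 - <<'E'
from h import *
k=np.array([486.7,68.6]);u=np.array([0.010,-1.0]); pulled=False
for s in np.arange(44,134,2.0):
    robot.move_linear([*(k+s*u),31],speed=25)
    robot.sleep(.04)
    F=np.mean([robot.current_contact_force() for _ in range(1)],axis=0)
    print(s,robot.current_tcp_pos()[1].round(2),F.round(1),end=' | ')
    if F[1]<-2: pulled=True
    if pulled and F[1]>1 or np.abs(F).max()>9: break
robot.sleep(.2); print(); print(robot.current_contact_force(),robot.current_tcp_pos(),robot.current_t())
E
```

```text
44.0 24.35 [0.1 0.7 3. ] | 46.0 22.35 [-0.7 -0.   2.5] | 48.0 20.39 [ 0.  -0.1  2.3] | 50.0 18.4 [-2.  -0.1  2.7] | 52.0 16.4 [-0.4 -0.6  2.7] | 54.0 14.39 [-0.4 -0.6  1.7] | 56.0 12.4 [-1.3 -0.3  2.5] | 58.0 10.42 [-2.4 -0.1  1.8] | 60.0 8.4 [-1.7 -0.6  1.9] | 62.0 6.37 [-1.9  0.6  2.1] | 64.0 4.37 [-1.6 -0.6  1.5] | 66.0 2.41 [-2.6 -0.   1.4] | 68.0 0.41 [-2.1 -1.1  0.9] | 70.0 -1.61 [-1.8 -0.6  1.5] | 72.0 -3.6 [-2.7 -0.2  2. ] | 74.0 -5.6 [-2.8  0.7  1.7] | 76.0 -7.62 [-2.4  0.1  1.4] | 78.0 -9.61 [-2.5 -0.7  1.8] | 80.0 -11.59 [-2.7  0.1  1.3] | 82.0 -13.61 [-3.3  0.6  1. ] | 84.0 -15.62 [-3.3 -0.8  1.4] | 86.0 -17.62 [-3.6 -0.3  0.6] | 88.0 -19.62 [-3.7  0.4  0.1] | 90.0 -21.62 [-4.1 -0.5  0.5] | 92.0 -23.62 [-4.3 -0.6  0.7] | 94.0 -25.6 [-4.2 -0.3  0.8] | 96.0 -27.61 [-3.9 -0.5  1.9] | 98.0 -29.61 [-4.5 -0.2  1.6] | 100.0 -31.61 [-4.8 -0.3  0.7] | 102.0 -33.63 [-4.6  0.1  1.2] | 104.0 -35.6 [-3.8 -1.   0.5] | 106.0 -37.61 [-4.1 -0.8  0.3] | 108.0 -39.62 [-5.4 -1.1  0.2] | 110.0 -41.84 [-6.  -1.6 -0. ] | 112.0 -44.6 [-5.9 -3.9 -0.2] | 114.0 -46.96 [-5.9 -5.3  0.6] | 116.0 -47.39 [-4.8  1.   1.3] | 118.0 -48.6 [-4.4  4.4  2.1] | 
[-4.7393503   4.74309236  0.86767556] [487.80459887 -48.53736654  30.97062354] 51.4333
```

Click felt: the pull towards −y built up to −5.3 N, flipped to +1 N at y≈−47.4, then rose to +4.4 N. I'll settle back to the middle of the notch and take off the sideways load.

```bash
python3 - <<'E'
from h import *
import pickle
robot.move_linear([487.2,-47.3,31],speed=15); robot.sleep(.3)
F=[robot.current_contact_force()]
for _ in range(4): robot.sleep(.05); F.append(robot.current_contact_force())
print(np.mean(F,0),robot.current_tcp_pos(),robot.current_gripper_width()*93,robot.current_t())
s=cam('scene'); t=cam('side'); print(robot.current_t())
out=np.zeros((600,800,3),np.uint8)
out[:400,:400]=cv2.resize(s['img'][190:310,240:360],(400,400),interpolation=cv2.INTER_CUBIC)
out[:400,400:]=cv2.resize(t['img'][160:320,280:440],(400,400),interpolation=cv2.INTER_CUBIC)
out[400:,:266]=cv2.resize(s['img'],(266,200)); out[400:,266:532]=cv2.resize(t['img'],(266,200))
out[400:,532:798]=cv2.resize(cam('wrist')['img'],(266,200))
cv2.imwrite('pics/m9.png',out)
E
```

```text
[ 1.56244555  1.94096356 -5.40986172] [487.80373862 -47.36178422  31.03094849] 24.873011549060063 52.2333
52.3333
```

View pics/m9.png

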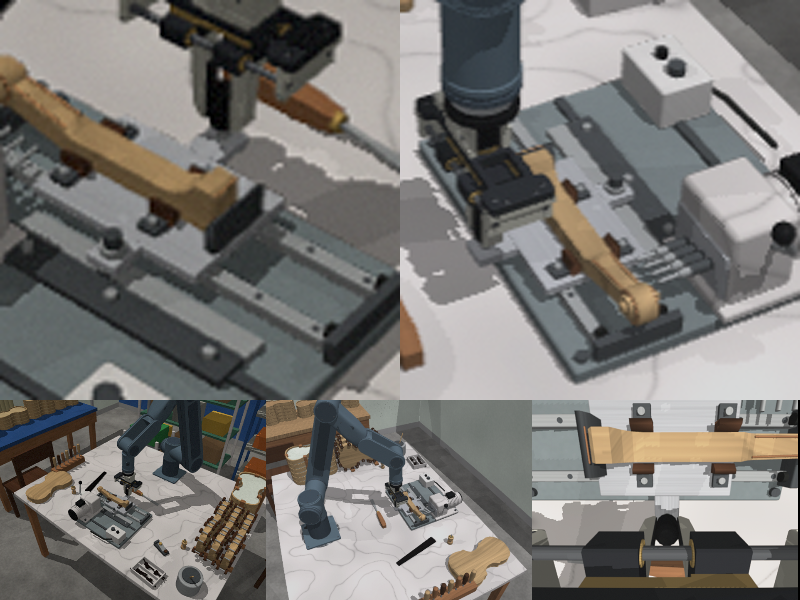

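The picture shows the neck seated, the peg box in front of the bits, and the fingers on the knob. A final trim of 0.15 mm should reduce the remaining push, then I hand in.

```bash
python3 - <<'E'
from h import *
def rd():
    F=[]
    for _ in range(6): robot.sleep(.05); F.append(robot.current_contact_force())
    return np.mean(F,0)
a=rd(); robot.move_linear([487.5,-47.15,31],speed=15); robot.sleep(.2); b=rd()
print(a,b,robot.current_tcp_pos(),robot.current_gripper_width()*93,robot.current_t())
if abs(b[1])<2.5: robot.hand_in(); print('handed in')
E
```

```text
[ 4.34627306  2.24879206 -7.46778778] [ 4.97166934  0.24284432 -8.92195523] [487.74047014 -47.34675685  31.01871927] 25.024105536232963 53.4333
the job is handed in; nothing more can be done
handed in
```

The neck is seated in the nest, and the carriage stands in its notch with the gripper still on the knob. The job was handed in at 53.4 s of the 64 s allowed; no verdict comes back.

- **Picking up the neck:** the first two grasps closed above the neck on nothing. A gentle touch on the bench showed the real fingertips sit about 34 mm behind the stated TCP. With that offset the neck was gripped at 29.5 mm, and the two misses left it within about 1 mm of where it lay.
- **Seating:** it touched the carriage plate at the height I predicted (15.96 against 16). The picture after release showed it between the four blocks, heel at the stop, scroll towards the bits.
- **Notch:** sliding by the knob, the pull forward rose to 5.3 N. It then reversed to a push back of 1 N, then 4.4 N, so the ball had clicked in. I moved back to the middle of the notch.

**Last checks:**
- Force along the rail was 0.2 N, and the grip on the knob 25 mm.
- The last picture showed the neck still seated, the peg box in front of the bits, and no bystander visibly moved. It was taken just before the final 0.15 mm trim.

**What did not agree:**
- Side and vertical loads at the knob were still drifting when I handed in, about 5 N and −9 N. I think this is strain in the grip from a small error in my rail direction.
- The notch was judged from force and pictures only, since the ball's position could not be read directly.

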